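# Find the crowned cover with a straightedge

### The job

One of the two aluminium covers is flat, the other is crowned along its length and a straightedge rocks on it. Lay the straightedge lengthways along the middle of either cover's face, let go, and press gently down first on its plain end, then on the end with the hole, to learn whether it rocks; one cover tested is enough to tell which is which. Lay the straightedge back flat on the bare bench, and only then push the crowned cover along the bench, without lifting it, to lie squarely inside the red tape corners; leave the flat cover and the other things where they are.

Things in the scene. Friction and masses are not known exactly. Their poses are not given: they have to be found in the camera images.
- cover_1: One of two like-looking loose aluminium cover plates, 150 (x) x 90 (y) mm, 24 mm thick at mid-length, 0.5 to 1 kg. Origin at the centre of its underside, z up, x along its length. One of the two, for you to find, is crowned; the other's face is flat and level, 24 mm over the bench everywhere.
- cover_2: The other cover plate, same size, origin and axes. The crowned one's face falls from 24 mm over the bench at mid-length to 19 mm at both short ends: almost level over the middle 40 mm, then a slope of 0.09 rad. A straightedge along it tilts 0.09 rad either way when its ends are pressed with 3 N or more, the pressed end sinking 4 mm below level; on the flat one it does not tilt.
- straightedge: Loose steel straightedge, a bar 140 (x) x 30 (y) x 12 mm, about 0.3 kg, with a black plastic grip on top of its middle, 50 (x) x 22 (y) mm wide, from 12 to 34 mm above the underside. Origin at the centre of the underside, z up, x along its length towards the end with the hole. Pinch the black grip across y.
- plain_end (a point): Point on the top face of the straightedge's bar, 13 mm in from its plain end (57 mm from its middle, on its -x side), 12 mm above its underside: press here.
- hole_end (a point): Point on the top face of the straightedge's bar at the black hanging hole, 13 mm in from the other end (57 mm from its middle, on its +x side), 12 mm above its underside: press here.
- rework_mark: Four red tape corners flat on the bench (no height), enclosing 200 (x) x 140 (y) mm between the two covers. Origin at the centre of the enclosed place, x along its long side: the cover's length goes along it, either way round.
- offcut: Bystander: loose wooden block 130 x 56 x 44 mm at the right of the bench. Origin at the centre of its underside.
- tape_roll: Bystander: loose roll of blue insulating tape, 66 mm across, 19 mm high, behind the marked place. Origin at the centre of its underside.
- grey_tin: Bystander: loose grey tin, 84 mm across, 52 mm high, left of the vice. Origin at the centre of its underside.

How it is judged:
On the way, in this order (a step that is already met when the one before it is completed fails the run):
1. the straightedge lies lengthways along the middle of a cover and its plain end is pressed down (on the crowned cover: until it tilts that way) (contact force between the fingers and straightedge above 1 N and horizontal distance between the grasp point and plain_end below 0.03 m and ((contact force between straightedge and cover_1 above 1 N and angle between the x axis of straightedge and the x axis of cover_1, either way round below 0.3 rad and x of straightedge in the frame of cover_1 between -0.03 and 0.03 m and y of straightedge in the frame of cover_1 between -0.03 and 0.03 m and angle between straightedge's own x axis and vertical below 1.5308 rad) or (contact force between straightedge and cover_2 above 1 N and angle between the x axis of straightedge and the x axis of cover_2, either way round below 0.3 rad and x of straightedge in the frame of cover_2 between -0.03 and 0.03 m and y of straightedge in the frame of cover_2 between -0.03 and 0.03 m))), for 0.15 s.
2. then the straightedge lies lengthways along the middle of a cover and its end with the hole is pressed down (on the crowned cover: until it tilts that way) (contact force between the fingers and straightedge above 1 N and horizontal distance between the grasp point and hole_end below 0.03 m and ((contact force between straightedge and cover_1 above 1 N and angle between the x axis of straightedge and the x axis of cover_1, either way round below 0.3 rad and x of straightedge in the frame of cover_1 between -0.03 and 0.03 m and y of straightedge in the frame of cover_1 between -0.03 and 0.03 m and angle between straightedge's own x axis and vertical above 1.6108 rad) or (contact force between straightedge and cover_2 above 1 N and angle between the x axis of straightedge and the x axis of cover_2, either way round below 0.3 rad and x of straightedge in the frame of cover_2 between -0.03 and 0.03 m and y of straightedge in the frame of cover_2 between -0.03 and 0.03 m))), for 0.15 s.
3. then the straightedge is laid flat on the bench and let go, with the crowned cover still about where it stood (height (world z) of straightedge below 0.005 m and angle between straightedge's own z axis and vertical below 0.05 rad and contact force between the fingers and straightedge below 0.1 N and distance of cover_1 from where it was at the start of the episode below 0.06 m), for 0.15 s.
At the end, for the whole second after the job is handed in: The crowned cover lies flat on the bench within the red corners, its centre within 30 mm of the middle of the place along both of its directions and its length within 0.3 rad of the long side; the straightedge lies flat and still on the bench; the flat cover is within 40 mm of where it stood (x of cover_1 in the frame of rework_mark between -0.03 and 0.03 m and y of cover_1 in the frame of rework_mark between -0.03 and 0.03 m and angle between the x axis of cover_1 and the x axis of rework_mark, either way round below 0.3 rad and height (world z) of each of cover_1, straightedge below 0.005 m and angle between each of cover_1, straightedge's own z axis and vertical below 0.05 rad and linear speed of each of cover_1, straightedge below 0.01 m/s and height (world z) of straightedge above -0.005 m and distance of cover_2 from where it was at the start of the episode below 0.04 m); the robot touches nothing.
It fails at once if a cover is lifted or tipped (height (world z) of any of cover_1, cover_2 above 0.015 m or angle between any of cover_1, cover_2's own z axis and vertical above 0.2 rad).
It fails at once if the straightedge is pressed hard (over 80 N) on a cover (contact force between straightedge and cover_1 above 80 N or contact force between straightedge and cover_2 above 80 N).
It fails at once if a bystander or the flat cover is pushed away (distance of any of offcut, tape_roll, grey_tin from where it was at the start of the episode above 0.03 m or distance of cover_2 from where it was at the start of the episode above 0.06 m).
It also fails if it takes over 72 s, if anything falls off the work surface, if the arm or the gripper's body presses on something with over 40 N, if the wrist force passes 120 N, or if a joint passes its speed limit or range.

### The arm

A 6-joint arm with a two-finger parallel gripper is mounted at the origin on a cart in front of the work surface, level with it; the furniture and walls round the work are solid. World frame = base frame: x ahead of the robot, y to its left, z up, the work surface at z = 0. Lengths are in m, angles in rad, forces in N, time in s.
With the tool pointing down it reaches from about 0.35 to 0.775 m from the base axis. Payload 7.3 kg.
Tool frame: the origin (TCP) lies at the very end of the fingers, on their centre line; the grasp point (between the pads) lies 19 mm behind it; z points along the fingers, y is the line along which they close (so a half turn about z gives the same grasp; the last joint's range is limited). The gripper opens to 92 mm and grips with 3 to 60 N. Pads are 19 mm wide; open, the fingers measure 130 mm over their backs; the gripper's body (75 mm by 190 mm) begins 47 mm behind the grasp point.
Start: joints at [1.153, 0.342, 1.524, -0, 1.275, -0.146], TCP at [0.141, 0.506, 0.227] pointing down, gripper open.
Joint ranges: [-2.53, 2.53], [-0.77, 2.02], [0.04, 2.7], [-1, 4.14], [0.28, 2.66], [-3.11, 3.11]. Speed limits (rad/s): [2.57, 2.57, 3.14, 3.14, 3.14, 3.14].

### API

Orientations are given as [roll, pitch, yaw] about the fixed x, y, z axes, in that order (R = Rz(yaw) Ry(pitch) Rx(roll)).
In Python, from cell import robot, read_camera, get_calibration gives the robot as it stands. The module is installed in compiled form; this text tells all that it offers.
- The arm moves only by the tool send_rows, never from a script. Its argument "plan" is a list of rows, each a list of 2 entries, a list of its own where there are three numbers: the shift along the tool's x, y, z as a fraction of full scale, then the turn, a rotation vector about the tool's x, y, z as a fraction of full scale. A call has exactly 10 rows; each row shifts and turns the commanded pose from where the row before left it, along the tool's axes as they then stand; what a row does not reach is not made up. Full scale, the value 1, is 0.025 m for a shift and 90 degrees for a turn. A row lasts 1/8 s, in which the tool goes at most 62.5 mm and 10.7 degrees, less where a joint would pass 70% of its speed; a pose out of reach is approached as far as the arm can. A call with a number of a shift or a turn outside -1 to 1 is refused whole. A call with a gripper value outside its range is refused whole. "gripper" is the opening, from -1 (shut) to 1 (fully open), so that 0 is half open, set as the call begins (left out, the last holds). The fingers move at their own pace and stop on an object; "force" is the grip in N (left out, the last holds). Time passes only in rows, so rows that do not move let the fingers close, or fill a call up. It gives the time, the measured TCP pose, the force, the opening and the grip force at its end, in the units of the state.
- robot.observe(): the state, without advancing time (a new reading comes with each control period).
- read_camera(name): name is "scene" or "top" or "wrist"; returns (picture, depth): 480x640x3 uint8, blue, green, red; 480x640 float32, m along the optical axis (not along the pixel's ray), 0 where there is no reading.
- get_calibration(name): a dict with "intrinsics" (3x3 intrinsics, pixels), "rvec" (rotation vector, rad) and "tvec" (3), from world to camera coordinates, as OpenCV has them. Camera axes: x right, y down, z forward; pixel columns grow to the right and rows downward; lengths in m; the calibration is good to about 2 mm. A picture is of the moment at which its call begins: read the wrist's pose just before it. get_calibration takes no time and is no camera call; for the wrist camera it gives the pose at the moment of the call.
- robot.hand_in(): hands the job in; it is judged then, once.
The state is a dict: "time": time; "qpos": joint angles; "qvel": joint speeds; "joint_efforts": joint torques, N m; "tool_pos": TCP position; "tool_rot": TCP orientation; "contact_force": force on the tool from outside, world axes, zero at the start; "torque": the same for the moment, N m; "opening": finger opening in m; "grip_force": force on a finger pad.
Only numpy, scipy, OpenCV 4.12 (cv2) and the standard library are available. Lean on these libraries where they do the work, as an engineer would, in place of code of your own. Each camera call takes 0.05 s, during which the arm holds its last target. There are 200 camera calls.

## Working session

There is one attempt and no reset: what is moved stays moved. The work goes in short steps, Python scripts to look and compute and a tool call to move; the robot and the scene stay as the last step left them, time stands still between calls to the robot, and variables do not carry over. Pictures are saved under pics/ and viewed, at most 10 in all, crops included, and the job is handed in when it is done.

Besides the shell and the picture viewer there is one more tool, called after "Call:" as name(argument=value, ...), one argument or row to a line, values as JSON. send_rows: Moves the arm, as the interface text tells. Shift numbers are shares of 0.025 m and turn numbers shares of 90 degrees, none past 1 either way. Its arguments: {"type":"object","properties":{"plan":{"type":"array"},"gripper":{"type":"number"},"force":{"type":"number"}},"required":["plan"]}

```bash
mkdir -p pics; python3 - <<'E'
from cell import robot, read_camera, get_calibration
import cv2,numpy as np
s=robot.observe();print(s)
for n in ("top","scene"):
    p,d=read_camera(n);cv2.imwrite(f"pics/{n}0.png",p);np.save(f"pics/{n}0.npy",d)
    c=get_calibration(n);print(n,c)
E
```

```text
{'time': 0.0, 'qpos': array([ 1.15301405e+00,  3.42719878e-01,  1.52501888e+00, -2.85978568e-06,
        1.27541306e+00, -1.45985453e-01]), 'qvel': array([ 0.00018342, -0.00021426, -0.00015868,  0.00072235,  0.00011523,
       -0.00093459]), 'joint_efforts': array([-3.22674678e-04, -4.31245780e+01, -2.44219530e+01,  7.17312307e-02,
        5.60596841e-02, -1.43399507e-04]), 'tool_pos': array([0.14074557, 0.50535344, 0.2260458 ]), 'tool_rot': array([-3.14004968e+00, -2.24102135e-04,  2.86979649e+00]), 'contact_force': array([ 0.53762098,  0.42846118, -0.3556866 ]), 'torque': array([-0.00455764,  0.00836992, -0.01039703]), 'grip_force': 0.0, 'opening': 0.09177137754618456}
top {'intrinsics': array([[589.78605856,   0.        , 314.70182492],
       [  0.        , 589.78605856, 241.14991992],
       [  0.        ,   0.        ,   1.        ]]), 'rvec': array([ 2.08634237, -1.59991581,  0.50692758]), 'tvec': array([-0.17334131,  0.48397138,  1.08741312])}
scene {'intrinsics': array([[438.33877091,   0.        , 315.08338725],
       [  0.        , 438.33877091, 242.11583738],
       [  0.        ,   0.        ,   1.        ]]), 'rvec': array([ 2.12235506, -1.20517142,  0.49806577]), 'tvec': array([-0.2917497 ,  0.37221113,  0.81369009])}
```

View pics/top0.png

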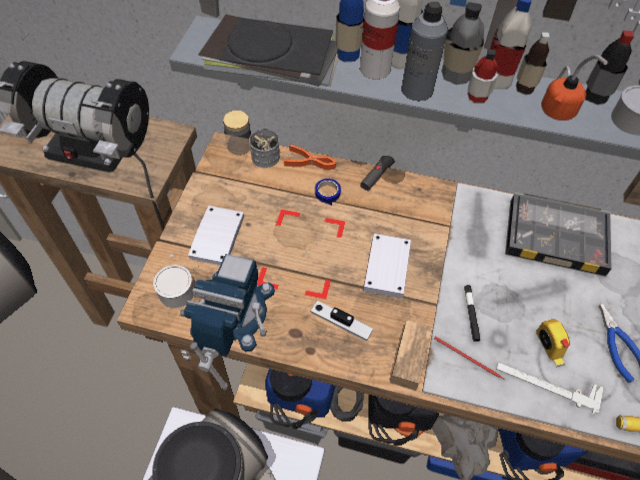

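View pics/scene0.png

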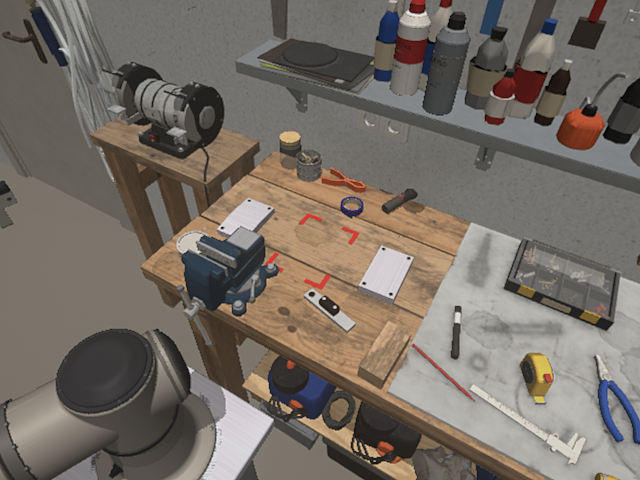

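The top view shows the left cover at about (216,233), the right cover at (388,263) and the straightedge at (342,320), with its hole at the left end (318,308). The red corners span (287,216), (338,225), (265,280) and (320,290). The vice stands beside the left corner, the offcut is at (411,352), the tin at (172,285) and the tape at (328,190).

```bash
cat > h.py <<'E'
import cv2,numpy as np
from cell import robot, read_camera, get_calibration
def ray(c,uv,z):
    K=c["intrinsics"];R=cv2.Rodrigues(c["rvec"])[0];t=c["tvec"].ravel()
    uv=np.atleast_2d(np.asarray(uv,float));o=-R.T@t
    d=(R.T@np.linalg.inv(K)@np.c_[uv,np.ones(len(uv))].T).T
    return o+d*((z-o[2])/d[:,2])[:,None]
def cloud(c,d):
    v,u=np.mgrid[:480,:640];K=c["intrinsics"];R=cv2.Rodrigues(c["rvec"])[0]
    P=np.stack([(u-K[0,2])/K[0,0]*d,(v-K[1,2])/K[1,1]*d,d],-1)
    return (P-c["tvec"].ravel())@R
def rect(P):  # centre, (long,short), yaw of long side
    (c,(w,h),a)=cv2.minAreaRect((P[:,:2]*1000).astype(np.float32))
    if w<h: w,h,a=h,w,a+90
    return np.round(np.array(c)/1000,4),round(w/1000,4),round(h/1000,4),round(np.radians((a+90)%180-90),3)
E
python3 - <<'E'
from h import *
seeds={"top":dict(L=(216,233),R=(388,263)),"scene":dict(L=(246,218),R=(387,272))}
for n in ("top","scene"):
    p=cv2.imread(f"pics/{n}0.png");d=np.load(f"pics/{n}0.npy");c=get_calibration(n);W=cloud(c,d)
    hsv=cv2.cvtColor(p,cv2.COLOR_BGR2HSV)
    m=((hsv[...,1]<60)&(hsv[...,2]>130)).astype(np.uint8)
    print(n)
    nl,lab,st,ce=cv2.connectedComponentsWithStats(m)
    for i in range(1,nl):
        if 100<st[i,4]<5000 and 0.25<W[int(ce[i][1]),int(ce[i][0]),0]<0.8:
            ys,xs=np.where(lab==i); z=np.median(W[ys,xs,2])
            if abs(z)<.08: print(" white",ce[i].round(),st[i,4],"z",z.round(4),"at .024",rect(ray(c,np.c_[xs,ys],0.024)),"at .012",rect(ray(c,np.c_[xs,ys],0.012)))
    m=(((hsv[...,0]<8)|(hsv[...,0]>172))&(hsv[...,1]>150)&(hsv[...,2]>120)).astype(np.uint8)
    nl,lab,st,ce=cv2.connectedComponentsWithStats(m)
    for i in range(1,nl):
        if st[i,4]>30:
            ys,xs=np.where(lab==i);q=ray(c,np.c_[xs,ys],0)
            if abs(np.median(W[ys,xs,2]))<.02:print(" red",ce[i].round(),st[i,4],q.mean(0).round(3),q.min(0).round(3)[:2],q.max(0).round(3)[:2],np.median(W[ys,xs,2]).round(4))
    for k,uv in ({"grip":(342,317),"offcut":(411,345),"tape":(328,182),"tin":(172,278)}.items() if n=="top" else {"grip":(328,304),"offcut":(385,345)}.items()):
        print(k,W[uv[1],uv[0]].round(3))
E
```

```text
top
 white [559. 218.] 1296 z 0.0482 at .024 (array([ 0.8204, -0.5824]), 0.2003, 0.0657, np.float64(1.548)) at .012 (array([ 0.8307, -0.5863]), 0.2024, 0.0664, np.float64(1.548))
 white [220. 242.] 2626 z 0.0213 at .024 (array([0.5397, 0.1818]), 0.1902, 0.1517, np.float64(0.04)) at .012 (array([0.547 , 0.1859]), 0.1922, 0.1533, np.float64(0.04))
 white [388. 263.] 2174 z 0.022 at .024 (array([ 0.584 , -0.1991]), 0.1522, 0.0918, np.float64(0.049)) at .012 (array([ 0.5918, -0.199 ]), 0.1538, 0.0927, np.float64(0.049))
 white [172. 281.] 1018 z 0.0485 at .024 (array([0.4079, 0.2601]), 0.086, 0.0852, np.float64(0.791)) at .012 (array([0.4139, 0.2649]), 0.0869, 0.0861, np.float64(0.791))
 white [254. 313.] 223 z 0.0272 at .024 (array([0.3746, 0.0612]), 0.0867, 0.0392, np.float64(0.479)) at .012 (array([0.3802, 0.064 ]), 0.0876, 0.0396, np.float64(0.479))
 white [343. 321.] 583 z 0.0101 at .024 (array([ 0.4117, -0.1289]), 0.1395, 0.034, np.float64(1.319)) at .012 (array([ 0.4177, -0.1281]), 0.141, 0.0344, np.float64(1.319))
 red [285. 215.] 137 [0.667 0.073 0.   ] [0.634 0.04 ] [0.685 0.08
[... 1503 characters left out ...]
0. 399.] 110 z 0.0107 at .024 (array([ 0.5083, -0.7108]), 0.0431, 0.014, np.float64(0.192)) at .012 (array([ 0.5172, -0.7154]), 0.0437, 0.0142, np.float64(0.192))
 red [333. 182.] 58 [ 0.843  0.093 -0.   ] [0.827 0.063] [0.865 0.126] 0.0098
 red [309. 218.] 89 [0.666 0.073 0.   ] [0.634 0.041] [0.683 0.09 ] -0.0017
 red [351. 234.] 94 [ 0.671 -0.057  0.   ] [ 0.64  -0.074] [ 0.687 -0.025] -0.0015
 red [272. 258.] 58 [0.487 0.078 0.   ] [0.461 0.072] [0.509 0.084] -0.0013
 red [318. 282.] 139 [ 0.481 -0.064  0.   ] [ 0.463 -0.081] [ 0.516 -0.032] -0.0014
 red [442. 371.] 160 [ 0.411 -0.405  0.   ] [ 0.384 -0.476] [ 0.439 -0.329] 0.0163
grip [ 0.416 -0.127  0.032]
offcut [ 0.38  -0.283  0.042]
```

```bash
cat >> h.py <<'E'
def plan(p1,yaw1,n=10,p0=None,yaw0=None):
    s=robot.observe()
    p0=s["tool_pos"] if p0 is None else np.array(p0); yaw0=s["tool_rot"][2] if yaw0 is None else yaw0
    D=(np.array(p1)-p0)/n; dy=(yaw1-yaw0+np.pi)%(2*np.pi)-np.pi
    out=[]
    for i in range(n):
        y=yaw0+dy*i/n; c,s_=np.cos(y),np.sin(y)
        v=np.array([c*D[0]+s_*D[1],s_*D[0]-c*D[1],-D[2]])/.025
        out.append([[round(float(a),2) for a in v],[0,0,round(-dy/n/(np.pi/2),3)]])
    print(np.linalg.norm(D)*1000,"mm/row");print(str(out))
E
python3 - <<'E'
from h import *
c=get_calibration("top");d=np.load("pics/top0.npy");W=cloud(c,d)
V=W[240:360,185:280].reshape(-1,3);V=V[(V[:,2]>.06)&(V[:,2]<.3)];print("vice",V.min(0).round(3),V.max(0).round(3))
p=cv2.imread("pics/top0.png");hsv=cv2.cvtColor(p,cv2.COLOR_BGR2HSV)
for nm,(u0,u1,v0,v1) in dict(L=(185,250,200,256),R=(360,415,230,300)).items():
    m=np.zeros((480,640),bool);m[v0:v1,u0:u1]=1
    m&=(hsv[...,1]<60)&(hsv[...,2]>130)&(abs(W[...,2]-.022)<.012)
    ys,xs=np.where(m);print(nm,rect(ray(c,np.c_[xs,ys],.024)))
    q=W[m];x=q[:,0];b=np.linspace(x.min(),x.max(),9);print([float(np.median(q[(x>=b[i])&(x<b[i+1]),2]).round(4)) for i in range(8)])
plan((.33,.27,.226),2.87,10)
plan((.41,.05,.226),1.317,10,(.33,.27,.226),2.87)
E
```

```text
vice [0.225 0.056 0.06 ] [0.462 0.162 0.164]
L (array([0.5568, 0.2114]), 0.1481, 0.0921, np.float64(0.039))
[0.0189, 0.0194, 0.0214, 0.0223, 0.0218, 0.0204, 0.019, 0.0169]
R (array([ 0.5823, -0.1988]), 0.1495, 0.0896, np.float64(0.057))
[0.0221, 0.0227, 0.022, 0.0222, 0.0221, 0.022, 0.0219, 0.0217]
30.2020448091699 mm/row
[[[-0.98, -0.7, 0.0], [0, 0, np.float64(-0.0)]], [[-0.98, -0.7, 0.0], [0, 0, np.float64(-0.0)]], [[-0.98, -0.7, 0.0], [0, 0, np.float64(-0.0)]], [[-0.98, -0.7, 0.0], [0, 0, np.float64(-0.0)]], [[-0.98, -0.7, 0.0], [0, 0, np.float64(-0.0)]], [[-0.98, -0.7, 0.0], [0, 0, np.float64(-0.0)]], [[-0.98, -0.7, 0.0], [0, 0, np.float64(-0.0)]], [[-0.98, -0.7, 0.0], [0, 0, np.float64(-0.0)]], [[-0.98, -0.7, 0.0], [0, 0, np.float64(-0.0)]], [[-0.98, -0.7, 0.0], [0, 0, np.float64(-0.0)]]]
23.40939982143925 mm/row
[[[-0.54, -0.76, -0.0], [0, 0, 0.099]], [[-0.66, -0.67, -0.0], [0, 0, 0.099]], [[-0.75, -0.56, -0.0], [0, 0, 0.099]], [[-0.83, -0.44, -0.0], [0, 0, 0.099]], [[-0.89, -0.3, -0.0], [0, 0, 0.099]], [[-0.92, -0.16, -0.0], [0, 0, 0.099]], [[-0.94, -0.02, -0.0], [0, 0, 0.099]], [[-0.93, 0.13, -0.0], [0, 0, 0.099]], [[-0.9, 0.27, -0.0], [0, 0, 0.099]], [[-0.84, 0.4, -0.0], [0, 0, 0.099]]]
```

Call:
send_rows(
  plan=[
    [[-0.985,-0.705,0],[0,0,0]],
    [[-0.985,-0.705,0],[0,0,0]],
    [[-0.985,-0.705,0],[0,0,0]],
    [[-0.985,-0.705,0],[0,0,0]],
    [[-0.985,-0.705,0],[0,0,0]],
    [[-0.985,-0.705,0],[0,0,0]],
    [[-0.985,-0.705,0],[0,0,0]],
    [[-0.985,-0.705,0],[0,0,0]],
    [[-0.985,-0.705,0],[0,0,0]],
    [[-0.985,-0.705,0],[0,0,0]],
  ],
)

```text
time: 1.35
tool_pos: [0.3312, 0.2689, 0.2265]
tool_rot: [-3.141, -0.0, 2.87]
contact_force: [0.4, 0.1, -0.5]
opening: 0.0918
grip_force: 0.0
```

Call:
send_rows(
  plan=[
    [[-0.54,-0.76,0],[0,0,0.099]],
    [[-0.66,-0.67,0],[0,0,0.099]],
    [[-0.75,-0.56,0],[0,0,0.099]],
    [[-0.83,-0.44,0],[0,0,0.099]],
    [[-0.89,-0.3,0],[0,0,0.099]],
    [[-0.92,-0.16,0],[0,0,0.099]],
    [[-0.94,-0.02,0],[0,0,0.099]],
    [[-0.93,0.13,0],[0,0,0.099]],
    [[-0.9,0.27,0],[0,0,0.099]],
    [[-0.84,0.4,0],[0,0,0.099]],
  ],
)

```text
time: 2.6
tool_pos: [0.4105, 0.0488, 0.2265]
tool_rot: [-3.141, 0.0, 1.31]
contact_force: [0.6, -0.1, 0.4]
opening: 0.0919
grip_force: 0.0
```

```bash
python3 - <<'E'
from h import *
print(robot.observe()["tool_pos"]);plan((.418,-.128,.16),1.317)
E
```

```text
[0.41053497 0.04883665 0.22647028]
18.90640821912538 mm/row
[[[-0.68, 0.21, 0.27], [0, 0, np.float64(-0.0)]], [[-0.68, 0.21, 0.27], [0, 0, np.float64(-0.0)]], [[-0.68, 0.21, 0.27], [0, 0, np.float64(-0.0)]], [[-0.68, 0.21, 0.27], [0, 0, np.float64(-0.0)]], [[-0.68, 0.21, 0.27], [0, 0, np.float64(-0.0)]], [[-0.68, 0.21, 0.27], [0, 0, np.float64(-0.0)]], [[-0.68, 0.21, 0.27], [0, 0, np.float64(-0.0)]], [[-0.68, 0.21, 0.27], [0, 0, np.float64(-0.0)]], [[-0.68, 0.21, 0.27], [0, 0, np.float64(-0.0)]], [[-0.68, 0.21, 0.27], [0, 0, np.float64(-0.0)]]]
```

Call:
send_rows(
  plan=[
    [[-0.68,0.21,0.1],[0,0,0]],
    [[-0.68,0.21,0.1],[0,0,0]],
    [[-0.68,0.21,0.1],[0,0,0]],
    [[-0.68,0.21,0.1],[0,0,0]],
    [[-0.68,0.21,0.1],[0,0,0]],
    [[-0.68,0.21,0.1],[0,0,0]],
    [[-0.68,0.21,0.1],[0,0,0]],
    [[-0.68,0.21,0.1],[0,0,0]],
    [[-0.68,0.21,0.1],[0,0,0]],
    [[-0.68,0.21,0.1],[0,0,0]],
  ],
)

```text
time: 3.85
tool_pos: [0.4181, -0.1287, 0.2014]
tool_rot: [-3.141, -0.0, 1.315]
contact_force: [-0.1, 0.6, 0.1]
opening: 0.0922
grip_force: 0.0
```

```bash
python3 - <<'E'
from h import *
print(robot.observe()["tool_pos"])
c=get_calibration("wrist");p,d=read_camera("wrist");cv2.imwrite("pics/w1.png",p);np.save("pics/w1.npy",d);np.save("pics/w1c.npy",c,allow_pickle=True)
E
```

```text
[ 0.41814405 -0.1287485   0.20138365]
```

View pics/w1.png

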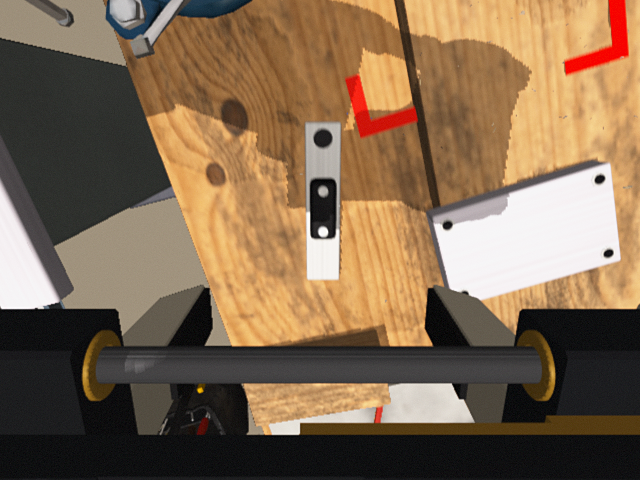

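The wrist view shows the straightedge upright at (322,200). Its hole is at the top end (322,138), which is the +y side, and the black grip is at (322,208). The right cover is at about (525,230).

```bash
python3 - <<'E'
from h import *
c=np.load("pics/w1c.npy",allow_pickle=True).item();p=cv2.imread("pics/w1.png");d=np.load("pics/w1.npy");W=cloud(c,d)
m=np.zeros((480,640),np.uint8);m[170:245,300:345]=(p[170:245,300:345].max(2)<60)
ys,xs=np.where(m);print("grip",np.percentile(W[ys,xs,2],[10,50,90]).round(4),rect(ray(c,np.c_[xs,ys],.034)))
bar=np.array([(305,122),(340,122),(339,279),(307,279)]);print("bar",rect(ray(c,bar,.012)),ray(c,[(322,138)],.012)[0].round(4))
print(W[260,322].round(4),W[131,312].round(4))
E
```

```text
grip [0.0322 0.0337 0.0347] (array([ 0.4226, -0.1259]), 0.0487, 0.0204, np.float64(1.327))
bar (array([ 0.4227, -0.1281]), 0.1391, 0.0294, np.float64(1.318)) [ 0.4361 -0.073   0.012 ]
[ 0.4092 -0.1767  0.0132] [ 0.4295 -0.0655  0.0109]
```

Call:
send_rows(
  plan=[
    [[0.1,0.14,0.8],[0,0,0]],
    [[0,0,0.8],[0,0,0]],
    [[0,0,0.8],[0,0,0]],
    [[0,0,0.8],[0,0,0]],
    [[0,0,0.8],[0,0,0]],
    [[0,0,0.8],[0,0,0]],
    [[0,0,0.8],[0,0,0]],
    [[0,0,0.8],[0,0,0]],
    [[0,0,0.7],[0,0,0]],
    [[0,0,0.3],[0,0,0]],
  ],
)

```text
time: 5.15
tool_pos: [0.4219, -0.1263, 0.0159]
tool_rot: [-3.14, -0.001, 1.315]
contact_force: [-0.3, 0.6, 0.9]
opening: 0.092
grip_force: 0.0
```

Call:
send_rows(
  plan=[
    [[0,0,0],[0,0,0]],
    [[0,0,0],[0,0,0]],
    [[0,0,0],[0,0,0]],
    [[0,0,0],[0,0,0]],
    [[0,0,0],[0,0,0]],
    [[0,0,0],[0,0,0]],
    [[0,0,0],[0,0,0]],
    [[0,0,0],[0,0,0]],
    [[0,0,0],[0,0,0]],
    [[0,0,0],[0,0,0]],
  ],
  gripper=-1,
  force=25,
)

```text
time: 6.4
tool_pos: [0.4222, -0.1266, 0.0167]
tool_rot: [-3.141, -0.0, 1.315]
contact_force: [-0.9, -0.2, 0.6]
opening: 0.0217
grip_force: 25.0
```

```bash
python3 - <<'E'
from h import *
plan((.585,-.198,.1165),.053,12,(.4222,-.1266,.1165),1.315)
E
```

```text
14.81407926414748 mm/row
[[[-0.09, 0.59, -0.0], [0, 0, 0.067]], [[-0.03, 0.59, -0.0], [0, 0, 0.067]], [[0.03, 0.59, -0.0], [0, 0, 0.067]], [[0.09, 0.59, -0.0], [0, 0, 0.067]], [[0.15, 0.57, -0.0], [0, 0, 0.067]], [[0.21, 0.55, -0.0], [0, 0, 0.067]], [[0.27, 0.53, -0.0], [0, 0, 0.067]], [[0.32, 0.5, -0.0], [0, 0, 0.067]], [[0.37, 0.46, -0.0], [0, 0, 0.067]], [[0.42, 0.42, -0.0], [0, 0, 0.067]], [[0.46, 0.37, -0.0], [0, 0, 0.067]], [[0.5, 0.32, -0.0], [0, 0, 0.067]]]
```

Call:
send_rows(
  plan=[
    [[0,0,-1],[0,0,0]],
    [[0,0,-1],[0,0,0]],
    [[0,0,-1],[0,0,0]],
    [[0,0,-1],[0,0,0]],
    [[-0.09,0.59,0],[0,0,0.067]],
    [[-0.03,0.59,0],[0,0,0.067]],
    [[0.03,0.59,0],[0,0,0.067]],
    [[0.09,0.59,0],[0,0,0.067]],
    [[0.15,0.57,0],[0,0,0.067]],
    [[0.21,0.55,0],[0,0,0.067]],
  ],
)

```text
time: 7.65
tool_pos: [0.5036, -0.1624, 0.1161]
tool_rot: [-3.14, 0.0, 0.68]
contact_force: [-0.5, 0.1, -2.9]
opening: 0.0218
grip_force: 25.0
```

Call:
send_rows(
  plan=[
    [[0.27,0.53,0],[0,0,0.067]],
    [[0.32,0.5,0],[0,0,0.067]],
    [[0.37,0.46,0],[0,0,0.067]],
    [[0.42,0.42,0],[0,0,0.067]],
    [[0.46,0.37,0],[0,0,0.067]],
    [[0.5,0.32,0],[0,0,0.067]],
    [[0,0,0.6],[0,0,0]],
    [[0,0,0.6],[0,0,0]],
    [[0,0,0.4],[0,0,0]],
    [[0,0,0],[0,0,0]],
  ],
)

```text
time: 8.9
tool_pos: [0.5839, -0.198, 0.0753]
tool_rot: [-3.14, 0.002, 0.052]
contact_force: [0.1, -0.7, -2.3]
opening: 0.0219
grip_force: 25.0
```

```bash
python3 - <<'E'
from h import *
p,d=read_camera("wrist");cv2.imwrite("pics/w2.png",p)
E
```

```text
(no output)
```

View pics/w2.png

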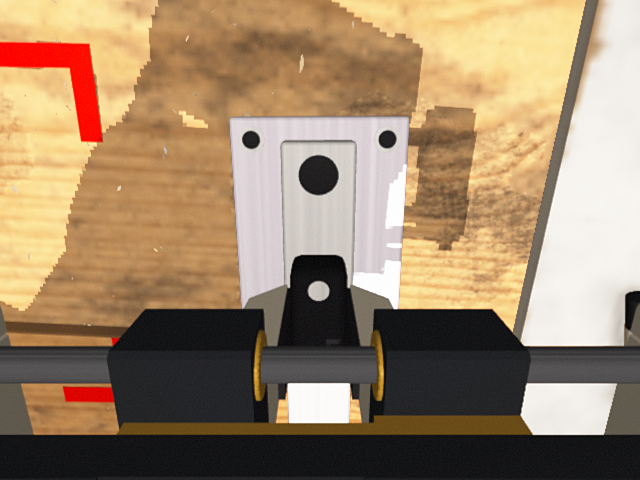

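The straightedge hangs centred over the right cover and parallel to it, with the hole at (319,175). I'll lower it now.

Call:
send_rows(
  plan=[
    [[0,0,0.3],[0,0,0]],
    [[0,0,0.3],[0,0,0]],
    [[0,0,0.3],[0,0,0]],
    [[0,0,0.3],[0,0,0]],
    [[0,0,0.1],[0,0,0]],
    [[0,0,0.05],[0,0,0]],
    [[0,0,0],[0,0,0]],
    [[0,0,0],[0,0,0]],
    [[0,0,0],[0,0,0]],
    [[0,0,0],[0,0,0]],
  ],
)

```text
time: 10.2
tool_pos: [0.5849, -0.1986, 0.0431]
tool_rot: [3.142, -0.0, 0.052]
contact_force: [0.5, -0.1, -1.8]
opening: 0.0217
grip_force: 25.0
```

Call:
send_rows(
  plan=[
    [[0,0,0.04],[0,0,0]],
    [[0,0,0.04],[0,0,0]],
    [[0,0,0],[0,0,0]],
    [[0,0,0],[0,0,0]],
    [[0,0,0],[0,0,0]],
    [[0,0,0],[0,0,0]],
    [[0,0,0],[0,0,0]],
    [[0,0,0],[0,0,0]],
    [[0,0,0],[0,0,0]],
    [[0,0,0],[0,0,0]],
  ],
)

```text
time: 11.45
tool_pos: [0.5849, -0.1985, 0.0409]
tool_rot: [-3.142, -0.0, 0.052]
contact_force: [-0.5, -0.3, -2.7]
opening: 0.0216
grip_force: 25.0
```

Call:
send_rows(
  plan=[
    [[0,0,0],[0,0,0]],
    [[0,0,0],[0,0,0]],
    [[0,0,0],[0,0,0]],
    [[0,0,0],[0,0,0]],
    [[0,0,0],[0,0,0]],
    [[0,0,0],[0,0,0]],
    [[0,0,-0.3],[0,0,0]],
    [[0,0,-0.5],[0,0,0]],
    [[0,0,-0.6],[0,0,0]],
    [[0,0,-0.6],[0,0,0]],
  ],
  gripper=0.2,
)

```text
time: 12.7
tool_pos: [0.5851, -0.1986, 0.0926]
tool_rot: [3.141, -0.001, 0.052]
contact_force: [0.1, -0.1, 0.3]
opening: 0.0552
grip_force: 0.0
```

Call:
send_rows(
  plan=[
    [[0,0,0],[0,0,0]],
    [[-0.38,0,0],[0,0,0]],
    [[-0.38,0,0],[0,0,0]],
    [[-0.38,0,0],[0,0,0]],
    [[-0.38,0,0],[0,0,0]],
    [[-0.38,0,0],[0,0,0]],
    [[-0.38,0,0],[0,0,0]],
    [[0,0,0],[0,0,0]],
    [[0,0,0],[0,0,0]],
    [[0,0,0],[0,0,0]],
  ],
  gripper=-1,
)

```text
time: 13.95
tool_pos: [0.5282, -0.2015, 0.0909]
tool_rot: [-3.142, -0.0, 0.052]
contact_force: [-0.2, 0.5, 0.4]
opening: 0.0006
grip_force: 0.0
```

```bash
python3 - <<'E'
from h import *
c=get_calibration("wrist");p,d=read_camera("wrist");cv2.imwrite("pics/w3.png",p);np.save("pics/w3.npy",d);np.save("pics/w3c.npy",c,allow_pickle=True)
print(robot.observe()["contact_force"])
E
```

```text
[ 0.64064222 -0.26418014  0.00836241]
```

View pics/w3.png

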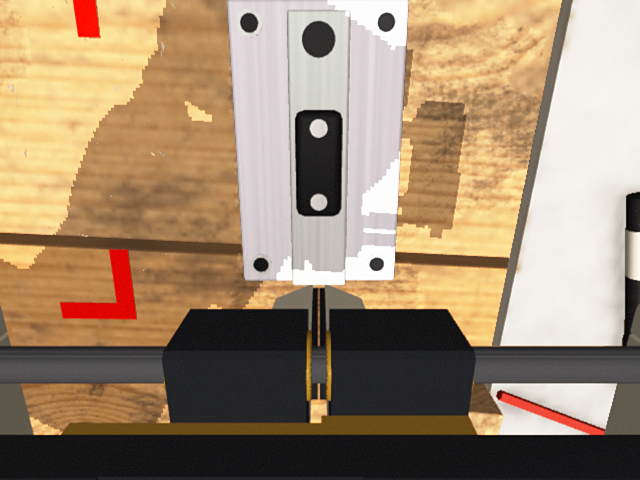

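The straightedge lies along the middle of the right cover. The hole is at (318,40), the grip at (318,163) and the plain end at (318,284).

```bash
python3 - <<'E'
from h import *
c=np.load("pics/w3c.npy",allow_pickle=True).item();d=np.load("pics/w3.npy");W=cloud(c,d)
print(rect(ray(c,[(288,10),(350,10),(345,284),(293,284)],.036)),ray(c,[(318,40)],.036)[0].round(4),rect(ray(c,[(296,111),(342,111),(340,215),(298,215)],.058)))
for v in (20,60,90,230,250,270): print(W[v,318].round(4))
E
```

```text
(array([ 0.5844, -0.1988]), 0.1383, 0.0294, np.float64(0.052)) [ 0.6408 -0.1953  0.036 ] (array([ 0.5849, -0.1987]), 0.0478, 0.0205, np.float64(0.052))
[ 0.6495 -0.1949  0.0349]
[ 0.6321 -0.1958  0.0354]
[ 0.6185 -0.1965  0.0353]
[ 0.5472 -0.2002  0.0365]
[ 0.5356 -0.2008  0.0361]
[ 0.5238 -0.2014  0.0361]
```

Call:
send_rows(
  plan=[
    [[0,0,0.4],[0,0,0]],
    [[0,0,0.4],[0,0,0]],
    [[0,0,0.4],[0,0,0]],
    [[0,0,0.4],[0,0,0]],
    [[0,0,0.4],[0,0,0]],
    [[0,0,0.04],[0,0,0]],
    [[0,0,0.04],[0,0,0]],
    [[0,0,0],[0,0,0]],
    [[0,0,0],[0,0,0]],
    [[0,0,0],[0,0,0]],
  ],
)

```text
time: 15.25
tool_pos: [0.528, -0.2015, 0.0392]
tool_rot: [3.141, -0.0, 0.052]
contact_force: [0.2, 0.2, -0.1]
opening: 0.0004
grip_force: 0.0
```

Call:
send_rows(
  plan=[
    [[0,0,0.04],[0,0,0]],
    [[0,0,0.04],[0,0,0]],
    [[0,0,0.04],[0,0,0]],
    [[0,0,0.02],[0,0,0]],
    [[0,0,0],[0,0,0]],
    [[0,0,0],[0,0,0]],
    [[0,0,0],[0,0,0]],
    [[0,0,0],[0,0,0]],
    [[0,0,0],[0,0,0]],
    [[0,0,0],[0,0,0]],
  ],
)

```text
time: 16.5
tool_pos: [0.5279, -0.2015, 0.0362]
tool_rot: [3.141, -0.0, 0.052]
contact_force: [-3.3, 1.0, 6.5]
opening: 0.0003
grip_force: 3.4
```

Call:
send_rows(
  plan=[
    [[0,0,0.03],[0,0,0]],
    [[0,0,0],[0,0,0]],
    [[0,0,0],[0,0,0]],
    [[0,0,0],[0,0,0]],
    [[0,0,-0.4],[0,0,0]],
    [[0,0,-0.4],[0,0,0]],
    [[0,0,-0.4],[0,0,0]],
    [[0,0,-0.4],[0,0,0]],
    [[0,0,-0.4],[0,0,0]],
    [[0,0,0],[0,0,0]],
  ],
)

```text
time: 17.75
tool_pos: [0.5285, -0.2018, 0.0857]
tool_rot: [3.141, -0.002, 0.052]
contact_force: [-0.7, -0.6, 0.6]
opening: 0.0005
grip_force: 0.0
```

```bash
python3 - <<'E'
from h import *
plan((.6413,-.1955,.090),.052)
E
```

```text
11.309936685398274 mm/row
[[[0.45, -0.0, -0.02], [0, 0, np.float64(-0.0)]], [[0.45, -0.0, -0.02], [0, 0, np.float64(-0.0)]], [[0.45, -0.0, -0.02], [0, 0, np.float64(-0.0)]], [[0.45, -0.0, -0.02], [0, 0, np.float64(-0.0)]], [[0.45, -0.0, -0.02], [0, 0, np.float64(-0.0)]], [[0.45, -0.0, -0.02], [0, 0, np.float64(-0.0)]], [[0.45, -0.0, -0.02], [0, 0, np.float64(-0.0)]], [[0.45, -0.0, -0.02], [0, 0, np.float64(-0.0)]], [[0.45, -0.0, -0.02], [0, 0, np.float64(-0.0)]], [[0.45, -0.0, -0.02], [0, 0, np.float64(-0.0)]]]
```

Call:
send_rows(
  plan=[
    [[0.9,0,0],[0,0,0]],
    [[0.9,0,0],[0,0,0]],
    [[0.9,0,0],[0,0,0]],
    [[0.9,0,0],[0,0,0]],
    [[0.9,0,0],[0,0,0]],
    [[0,0,0.5],[0,0,0]],
    [[0,0,0.5],[0,0,0]],
    [[0,0,0.5],[0,0,0]],
    [[0,0,0.3],[0,0,0]],
    [[0,0,0],[0,0,0]],
  ],
)

```text
time: 19.0
tool_pos: [0.6397, -0.1956, 0.0389]
tool_rot: [-3.141, 0.001, 0.052]
contact_force: [0.1, -0.3, -0.8]
opening: 0.0005
grip_force: 0.0
```

Call:
send_rows(
  plan=[
    [[0,0,0.04],[0,0,0]],
    [[0,0,0.04],[0,0,0]],
    [[0,0,0.04],[0,0,0]],
    [[0,0,0.04],[0,0,0]],
    [[0,0,0.02],[0,0,0]],
    [[0,0,0],[0,0,0]],
    [[0,0,0],[0,0,0]],
    [[0,0,0],[0,0,0]],
    [[0,0,0],[0,0,0]],
    [[0,0,0],[0,0,0]],
  ],
)

```text
time: 20.25
tool_pos: [0.6404, -0.1957, 0.0356]
tool_rot: [3.142, -0.0, 0.052]
contact_force: [-1.3, 0.5, 5.5]
opening: 0.0005
grip_force: 2.7
```

Neither end sinks: 0.0362 and 0.0356 m at 6 N, where rocking would give about 0.032. So the right cover is flat and the left one is crowned. Next I'll press once more and pick the straightedge up again.

Call:
send_rows(
  plan=[
    [[0,0,0.03],[0,0,0]],
    [[0,0,0],[0,0,0]],
    [[0,0,0],[0,0,0]],
    [[0,0,0],[0,0,0]],
    [[0,0,-0.5],[0,0,0]],
    [[0,0,-0.5],[0,0,0]],
    [[0,0,-0.5],[0,0,0]],
    [[0,0,-0.5],[0,0,0]],
    [[0,0,0],[0,0,0]],
    [[0,0,0],[0,0,0]],
  ],
)

```text
time: 21.5
tool_pos: [0.6401, -0.1956, 0.0842]
tool_rot: [-3.141, 0.0, 0.052]
contact_force: [-0.1, 0.4, -0.5]
opening: 0.0006
grip_force: 0.0
```

Call:
send_rows(
  plan=[
    [[-0.6,0,0],[0,0,0]],
    [[-0.6,0,0],[0,0,0]],
    [[-0.6,0,0],[0,0,0]],
    [[-0.44,0,0],[0,0,0]],
    [[0,0,0],[0,0,0]],
    [[0,0,0],[0,0,0]],
    [[0,0,0],[0,0,0]],
    [[0,0,0],[0,0,0]],
    [[0,0,0],[0,0,0]],
    [[0,0,0],[0,0,0]],
  ],
  gripper=0.5,
)

```text
time: 22.75
tool_pos: [0.5844, -0.1985, 0.0844]
tool_rot: [-3.141, -0.0, 0.052]
contact_force: [0.6, 0.1, 0.2]
opening: 0.0691
grip_force: 0.0
```

```bash
python3 - <<'E'
from h import *
c=get_calibration("wrist");p,d=read_camera("wrist");cv2.imwrite("pics/w4.png",p);W=cloud(c,d)
m=(p.max(2)<90)&(abs(W[...,2]-.058)<.005)&(abs(W[...,1]+.199)<.03);m=cv2.connectedComponentsWithStats(m.astype(np.uint8))
i=1+np.argmax(m[2][1:,4]);ys,xs=np.where(m[1]==i);print(m[2][i],rect(ray(c,np.c_[xs,ys],.058)))
print(robot.observe()["tool_pos"])
E
```

```text
[ 296  232   45   93 3468] (array([ 0.5863, -0.1983]), 0.0487, 0.021, np.float64(0.063))
[ 0.5843734  -0.19855975  0.08439642]
```

Call:
send_rows(
  plan=[
    [[0,0,0.4],[0,0,0]],
    [[0,0,0.4],[0,0,0]],
    [[0,0,0.4],[0,0,0]],
    [[0,0,0.4],[0,0,0]],
    [[0,0,0.12],[0,0,0]],
    [[0,0,0],[0,0,0]],
    [[0,0,0],[0,0,0]],
    [[0,0,0],[0,0,0]],
    [[0,0,0],[0,0,0]],
    [[0,0,0],[0,0,0]],
  ],
)

```text
time: 24.05
tool_pos: [0.5844, -0.1986, 0.0416]
tool_rot: [3.142, -0.0, 0.052]
contact_force: [0.2, 1.4, -0.4]
opening: 0.0689
grip_force: 0.0
```

Call:
send_rows(
  plan=[
    [[0,0,0],[0,0,0]],
    [[0,0,0],[0,0,0]],
    [[0,0,0],[0,0,0]],
    [[0,0,0],[0,0,0]],
    [[0,0,0],[0,0,0]],
    [[0,0,0],[0,0,0]],
    [[0,0,0],[0,0,0]],
    [[0,0,0],[0,0,0]],
    [[0,0,-0.5],[0,0,0]],
    [[0,0,-0.5],[0,0,0]],
  ],
  gripper=-1,
  force=25,
)

```text
time: 25.3
tool_pos: [0.5843, -0.1985, 0.0671]
tool_rot: [-3.141, 0.0, 0.052]
contact_force: [-0.0, -0.2, -3.6]
opening: 0.0218
grip_force: 25.0
```

```bash
python3 - <<'E'
from h import *
plan((.422,-.1266,.082),1.315,14,(.5845,-.1985,.082),.052)
E
```

```text
12.692569737078946 mm/row
[[[-0.45, -0.23, -0.0], [0, 0, -0.057]], [[-0.43, -0.27, -0.0], [0, 0, -0.057]], [[-0.4, -0.31, -0.0], [0, 0, -0.057]], [[-0.38, -0.34, -0.0], [0, 0, -0.057]], [[-0.34, -0.37, -0.0], [0, 0, -0.057]], [[-0.31, -0.4, -0.0], [0, 0, -0.057]], [[-0.27, -0.43, -0.0], [0, 0, -0.057]], [[-0.23, -0.45, -0.0], [0, 0, -0.057]], [[-0.19, -0.47, -0.0], [0, 0, -0.057]], [[-0.15, -0.49, -0.0], [0, 0, -0.057]], [[-0.1, -0.5, -0.0], [0, 0, -0.057]], [[-0.06, -0.5, -0.0], [0, 0, -0.057]], [[-0.01, -0.51, -0.0], [0, 0, -0.057]], [[0.04, -0.51, -0.0], [0, 0, -0.057]]]
```

Call:
send_rows(
  plan=[
    [[0,0,-1],[0,0,0]],
    [[-0.45,-0.23,0],[0,0,-0.057]],
    [[-0.43,-0.27,0],[0,0,-0.057]],
    [[-0.4,-0.31,0],[0,0,-0.057]],
    [[-0.38,-0.34,0],[0,0,-0.057]],
    [[-0.34,-0.37,0],[0,0,-0.057]],
    [[-0.31,-0.4,0],[0,0,-0.057]],
    [[-0.27,-0.43,0],[0,0,-0.057]],
    [[-0.23,-0.45,0],[0,0,-0.057]],
    [[-0.19,-0.47,0],[0,0,-0.057]],
  ],
)

```text
time: 26.55
tool_pos: [0.4802, -0.1522, 0.0924]
tool_rot: [3.14, -0.0, 0.861]
contact_force: [0.2, 0.6, -3.2]
opening: 0.0216
grip_force: 25.0
```

Call:
send_rows(
  plan=[
    [[-0.15,-0.49,0],[0,0,-0.057]],
    [[-0.1,-0.5,0],[0,0,-0.057]],
    [[-0.06,-0.5,0],[0,0,-0.057]],
    [[-0.01,-0.51,0],[0,0,-0.057]],
    [[0.04,-0.51,0],[0,0,-0.057]],
    [[0,0,0.7],[0,0,0]],
    [[0,0,0.7],[0,0,0]],
    [[0,0,0.7],[0,0,0]],
    [[0,0,0.4],[0,0,0]],
    [[0,0,0.2],[0,0,0]],
  ],
)

```text
time: 27.8
tool_pos: [0.4224, -0.1262, 0.024]
tool_rot: [3.141, -0.0, 1.305]
contact_force: [0.7, -0.0, -2.9]
opening: 0.0217
grip_force: 25.0
```

Call:
send_rows(
  plan=[
    [[0,0,0.12],[0,0,0]],
    [[0,0,0.08],[0,0,0]],
    [[0,0,0.04],[0,0,0]],
    [[0,0,0.02],[0,0,0]],
    [[0,0,0],[0,0,0]],
    [[0,0,0],[0,0,0]],
    [[0,0,0],[0,0,0]],
    [[0,0,0],[0,0,0]],
    [[0,0,0],[0,0,0]],
    [[0,0,0],[0,0,0]],
  ],
)

```text
time: 29.05
tool_pos: [0.4224, -0.1263, 0.0178]
tool_rot: [3.141, 0.0, 1.305]
contact_force: [-1.8, -0.5, 5.2]
opening: 0.0216
grip_force: 25.0
```

Call:
send_rows(
  plan=[
    [[0,0,0],[0,0,0]],
    [[0,0,0],[0,0,0]],
    [[0,0,0],[0,0,0]],
    [[0,0,0],[0,0,0]],
    [[0,0,0],[0,0,0]],
    [[0,0,-0.5],[0,0,0]],
    [[0,0,-1],[0,0,0]],
    [[0,0,-1],[0,0,0]],
    [[0,0,-1],[0,0,0]],
    [[0,0,-1],[0,0,0]],
  ],
  gripper=0.5,
)

```text
time: 30.3
tool_pos: [0.4222, -0.1261, 0.1317]
tool_rot: [3.141, 0.0, 1.305]
contact_force: [0.9, 0.3, 0.1]
opening: 0.0691
grip_force: 0.0
```

```bash
python3 - <<'E'
from h import *
c=get_calibration("wrist");p,d=read_camera("wrist");W=cloud(c,d)
x=(W[...,2]>.025)&(W[...,2]<.04)&(abs(W[...,0]-.422)<.08)&(abs(W[...,1]+.127)<.08)
print(robot.observe()["tool_pos"],W[x].mean(0),np.percentile(W[x][:,2],95))
E
```

```text
[ 0.42374296 -0.12677746  0.13444135] [ 0.42324697 -0.12428917  0.03337893] 0.03494086645404491
```

```bash
python3 - <<'E'
from h import *
c=get_calibration("top");W=cloud(c,np.load("pics/top0.npy"))
for y0 in np.arange(.24,.44,.03):
  r=[]
  for x0 in np.arange(.44,.76,.04):
    m=(W[...,0]>=x0)&(W[...,0]<x0+.04)&(W[...,1]>=y0)&(W[...,1]<y0+.03)&(W[...,2]>-1)
    r.append(float(W[m][:,2].max().round(3)) if m.any() else None)
  print(round(y0,2),r)
plan((.572,.305,.2),1.61,20,(.422,-.126,.2),1.305)
E
```

```text
0.24 [0.006, 0.024, 0.027, 0.027, 0.023, 0.005, 0.004, 0.386]
0.27 [0.006, 0.006, 0.004, 0.005, 0.006, 0.005, 0.004, 0.382]
0.3 [0.005, 0.004, 0.004, 0.003, 0.004, 0.004, 0.002, 0.364]
0.33 [0.004, 0.004, 0.002, 0.003, 0.004, 0.005, 0.002, 0.363]
0.36 [None, None, None, 0.053, 0.057, 0.047, 0.049, 0.049]
0.39 [-0.885, None, None, 0.049, 0.067, 0.065, 0.049, 0.05]
0.42 [-0.883, -0.892, None, 0.049, 0.052, 0.066, 0.065, 0.051]
22.817811025600154 mm/row
[[[0.91, 0.06, -0.0], [0, 0, -0.01]], [[0.91, 0.08, -0.0], [0, 0, -0.01]], [[0.91, 0.09, -0.0], [0, 0, -0.01]], [[0.91, 0.1, -0.0], [0, 0, -0.01]], [[0.9, 0.12, -0.0], [0, 0, -0.01]], [[0.9, 0.13, -0.0], [0, 0, -0.01]], [[0.9, 0.15, -0.0], [0, 0, -0.01]], [[0.9, 0.16, -0.0], [0, 0, -0.01]], [[0.9, 0.17, -0.0], [0, 0, -0.01]], [[0.89, 0.19, -0.0], [0, 0, -0.01]], [[0.89, 0.2, -0.0], [0, 0, -0.01]], [[0.89, 0.21, -0.0], [0, 0, -0.01]], [[0.88, 0.23, -0.0], [0, 0, -0.01]], [[0.88, 0.24, -0.0], [0, 0, -0.01]], [[0.88, 0.25, -0.0], [0, 0, -0.01]], [[0.87, 0.27, -0.0], [0, 0, -0.01]], [[0.87, 0.28, -0.0], [0, 0, -0.01]], [[0.86, 0.29, -0.0], [0, 0, -0.01]], [[0.86, 0.31, -0.0], [0, 0, -0.01]], [[0.85, 0.32, -0.0], [0, 0, -0.01]]]
```

Call:
send_rows(
  plan=[
    [[0,0,-1],[0,0,0]],
    [[0,0,-1],[0,0,0]],
    [[0,0,-1],[0,0,0]],
    [[0.9,0.07,0],[0,0,-0.01]],
    [[0.9,0.08,0],[0,0,-0.01]],
    [[0.9,0.09,0],[0,0,-0.01]],
    [[0.9,0.1,0],[0,0,-0.01]],
    [[0.9,0.12,0],[0,0,-0.01]],
    [[0.9,0.13,0],[0,0,-0.01]],
    [[0.9,0.15,0],[0,0,-0.01]],
  ],
  gripper=1,
)

```text
time: 31.6
tool_pos: [0.4744, 0.0245, 0.2053]
tool_rot: [3.141, -0.0, 1.416]
contact_force: [0.7, 0.8, -0.6]
opening: 0.0916
grip_force: 0.0
```

Call:
send_rows(
  plan=[
    [[0.9,0.16,0],[0,0,-0.01]],
    [[0.9,0.17,0],[0,0,-0.01]],
    [[0.89,0.19,0],[0,0,-0.01]],
    [[0.89,0.2,0],[0,0,-0.01]],
    [[0.89,0.21,0],[0,0,-0.01]],
    [[0.88,0.23,0],[0,0,-0.01]],
    [[0.88,0.24,0],[0,0,-0.01]],
    [[0.88,0.25,0],[0,0,-0.01]],
    [[0.87,0.27,0],[0,0,-0.01]],
    [[0.87,0.28,0],[0,0,-0.01]],
  ],
)

```text
time: 32.85
tool_pos: [0.548, 0.2404, 0.2053]
tool_rot: [3.142, -0.0, 1.573]
contact_force: [0.4, -0.8, -0.9]
opening: 0.0919
grip_force: 0.0
```

```bash
python3 - <<'E'
from h import *
c=get_calibration("wrist");p,d=read_camera("wrist");cv2.imwrite("pics/w5.png",p);np.save("pics/w5.npy",d);np.save("pics/w5c.npy",c,allow_pickle=True)
W=cloud(c,d);hsv=cv2.cvtColor(p,cv2.COLOR_BGR2HSV)
print(robot.observe()["tool_pos"],robot.observe()["tool_rot"])
E
```

```text
[0.54852492 0.24274525 0.2051876 ] [ 3.14072181e+00 -1.77735540e-03  1.57464640e+00]
```

View pics/w5.png

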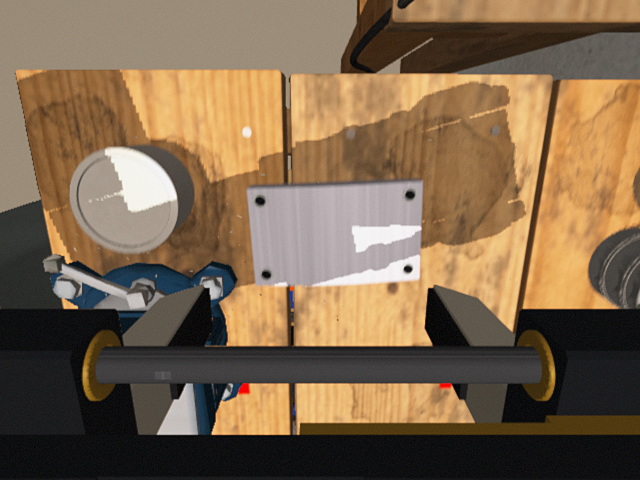

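The left cover's corners are at (248,187), (422,181), (421,279) and (256,286). There is free bench above it, which is the +y side, and the tin and vice are at the left.

```bash
python3 - <<'E'
from h import *
c=np.load("pics/w5c.npy",allow_pickle=True).item()
P=ray(c,[(248,187),(422,181),(421,279),(256,286)],.019);print(P.round(4),P.mean(0),rect(P))
print(ray(c,[(235,280)],.1),ray(c,[(243,388),(445,385)],0))
plan((.572,.297,.2052),1.61,4)
E
```

```text
[[0.4886 0.2584 0.019 ]
 [0.636  0.2637 0.019 ]
 [0.6421 0.174  0.019 ]
 [0.4914 0.1668 0.019 ]] [0.56450532 0.2157262  0.019     ] (array([0.5645, 0.2161]), 0.1508, 0.0916, np.float64(0.048))
[[0.49023705 0.20783858 0.1       ]] [[0.46949885 0.0413409  0.        ]
 [0.68177468 0.04535094 0.        ]]
14.77890598619868 mm/row
[[[0.54, 0.24, -0.0], [0, 0, np.float64(-0.006)]], [[0.54, 0.24, -0.0], [0, 0, np.float64(-0.006)]], [[0.54, 0.25, -0.0], [0, 0, np.float64(-0.006)]], [[0.54, 0.25, -0.0], [0, 0, np.float64(-0.006)]]]
```

Call:
send_rows(
  plan=[
    [[0.54,0.29,0],[0,0,-0.006]],
    [[0.54,0.29,0],[0,0,-0.006]],
    [[0.54,0.31,0],[0,0,-0.006]],
    [[0.54,0.31,0],[0,0,-0.006]],
    [[0,0,0.9],[0,0,0]],
    [[0,0,0.9],[0,0,0]],
    [[0,0,0.9],[0,0,0]],
    [[0,0,0.9],[0,0,0]],
    [[0,0,0.9],[0,0,0]],
    [[0,0,0.9],[0,0,0]],
  ],
  gripper=0.6,
)

```text
time: 34.15
tool_pos: [0.577, 0.2938, 0.0696]
tool_rot: [3.142, 0.0, 1.61]
contact_force: [-0.2, 0.1, -0.1]
opening: 0.0733
grip_force: 0.0
```

Call:
send_rows(
  plan=[
    [[0,0,0.6],[0,0,0]],
    [[0,0,0.6],[0,0,0]],
    [[0,0,0.6],[0,0,0]],
    [[0,0,0.5],[0,0,0]],
    [[0,0,0.1],[0,0,0]],
    [[0,0,0],[0,0,0]],
    [[-0.3,0,0],[0,0,0]],
    [[-0.3,0,0],[0,0,0]],
    [[-0.2,0,0],[0,0,0]],
    [[0,0,0],[0,0,0]],
  ],
)

```text
time: 35.4
tool_pos: [0.5781, 0.2736, 0.0102]
tool_rot: [3.141, -0.0, 1.609]
contact_force: [0.1, -0.6, 0.1]
opening: 0.0735
grip_force: 0.0
```

Call:
send_rows(
  plan=[
    [[-0.2,0,0],[0,0,0]],
    [[-0.3,0,0],[0,0,0]],
    [[-0.4,0,0],[0,0,0]],
    [[-0.4,0,0],[0,0,0]],
    [[-0.4,0,0],[0,0,0]],
    [[-0.4,0,0],[0,0,0]],
    [[-0.4,0,0],[0,0,0]],
    [[-0.4,0,0],[0,0,0]],
    [[-0.4,0,0],[0,0,0]],
    [[-0.2,0,0],[0,0,0]],
  ],
)

```text
time: 36.65
tool_pos: [0.5815, 0.1868, 0.0101]
tool_rot: [3.141, -0.001, 1.61]
contact_force: [0.4, 5.0, 0.2]
opening: 0.0734
grip_force: 2.6
```

```bash
python3 - <<'E'
from h import *
p,d=read_camera("top");cv2.imwrite("pics/top1.png",p[150:400,120:460]);print(robot.observe()["contact_force"],robot.observe()["tool_pos"])
E
```

```text
[-0.61506378  2.85514637  0.54866017] [0.58147903 0.18624245 0.01007995]
```

View pics/top1.png

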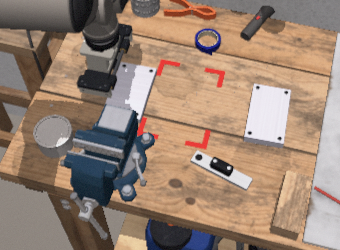

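The cover is sliding square with the gripper behind it at (110,70) and is now half inside the corners. The straightedge lies on the bench at (220,170). I'll carry on pushing.

Call:
send_rows(
  plan=[
    [[-0.2,0,0],[0,0,0]],
    [[-0.4,0,0],[0,0,0]],
    [[-0.5,0,0],[0,0,0]],
    [[-0.5,0,0],[0,0,0]],
    [[-0.5,0,0],[0,0,0]],
    [[-0.5,0,0],[0,0,0]],
    [[-0.5,0,0],[0,0,0]],
    [[-0.5,0,0],[0,0,0]],
    [[-0.4,0,0],[0,0,0]],
    [[-0.2,0,0],[0,0,0]],
  ],
)

```text
time: 37.95
tool_pos: [0.5854, 0.0819, 0.0101]
tool_rot: [-3.142, -0.001, 1.61]
contact_force: [0.1, 6.4, 1.2]
opening: 0.0732
grip_force: 2.9
```

```bash
cat >> h.py <<'E'
def cover(n="top"):
    c=get_calibration(n);p,d=read_camera(n);W=cloud(c,d);hsv=cv2.cvtColor(p,cv2.COLOR_BGR2HSV)
    m=(hsv[...,1]<60)&(hsv[...,2]>100)&(W[...,2]>.012)&(W[...,2]<.035)&(W[...,0]>.45)&(W[...,0]<.7)&(abs(W[...,1]-.02)<.13)
    nl,lab,st,_=cv2.connectedComponentsWithStats(m.astype(np.uint8));i=1+np.argmax(st[1:,4]);ys,xs=np.where(lab==i)
    q=ray(c,np.c_[xs,ys],.021);print(n,st[i,4],rect(q),q.min(0)[:2].round(4),q.max(0)[:2].round(4));return p
E
python3 - <<'E'
from h import *
cover();cover("scene");print(robot.observe()["tool_pos"])
E
```

```text
top 1894 (array([0.563 , 0.0236]), 0.1542, 0.0909, np.float64(0.035)) [ 0.4849 -0.0241] [0.6414 0.0678]
scene 1449 (array([0.5613, 0.0331]), 0.1534, 0.1131, np.float64(0.036)) [ 0.4862 -0.0261] [0.6395 0.0886]
[0.58542879 0.08138762 0.01000488]
```

Call:
send_rows(
  plan=[
    [[-0.15,0,0],[0,0,0]],
    [[-0.2,0,0],[0,0,0]],
    [[-0.2,0,0],[0,0,0]],
    [[-0.15,0,0],[0,0,0]],
    [[-0.05,0,0],[0,0,0]],
    [[0,0,0],[0,0,0]],
    [[0,0,0],[0,0,0]],
    [[0.2,0,0],[0,0,0]],
    [[0.2,0,0],[0,0,0]],
    [[0.2,0,0],[0,0,0]],
  ],
)

```text
time: 39.3
tool_pos: [0.5856, 0.0782, 0.0099]
tool_rot: [-3.141, 0.0, 1.61]
contact_force: [-0.2, -0.7, -0.6]
opening: 0.0735
grip_force: 0.0
```

Call:
send_rows(
  plan=[
    [[0.2,0,0],[0,0,0]],
    [[0,0,-0.7],[0,0,0]],
    [[0,0,-1],[0,0,0]],
    [[0,0,-1],[0,0,0]],
    [[0,0,-1],[0,0,0]],
    [[0,0,-1],[0,0,0]],
    [[0,0,-1],[0,0,0]],
    [[0,0,-1],[0,0,0]],
    [[0,0,-1],[0,0,0]],
    [[0,0,0],[0,0,0]],
  ],
)

```text
time: 40.55
tool_pos: [0.5866, 0.083, 0.2056]
tool_rot: [3.136, 0.0, 1.61]
contact_force: [0.2, -0.5, -0.5]
opening: 0.0733
grip_force: 0.0
```

```bash
python3 - <<'E'
from h import *
p=cover();cv2.imwrite("pics/top2.png",p[150:400,120:460]);cover("scene");print(robot.observe()["tool_pos"])
E
```

```text
top 2076 (array([0.5639, 0.0057]), 0.1535, 0.0914, np.float64(0.04)) [ 0.4871 -0.0423] [0.6417 0.0526]
scene 1459 (array([0.5627, 0.0048]), 0.1529, 0.0922, np.float64(0.028)) [ 0.4855 -0.043 ] [0.6398 0.0514]
[0.58514052 0.08299194 0.20259158]
```

View pics/top2.png

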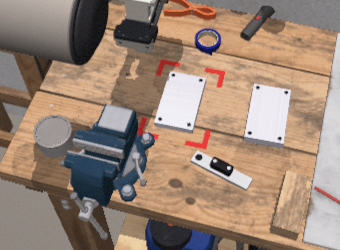

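The cover lies square inside the four corners, centred about 11 mm off in x and 1 mm in y. The straightedge is flat on the bench and the arm is clear.

```bash
python3 -c "
from cell import robot
print(robot.hand_in())"
```

```text
the job is handed in; nothing more can be done
None
```

I handed the job in, though the hand-in returned no verdict: the right cover tested flat, so the left one is crowned; it was pushed inside the red corners, about 11 mm off centre, with the straightedge first laid back on the bench.

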